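# Centre the corked vial on its display plinth

### The arm

A 6-joint arm with a two-finger parallel gripper is mounted at the origin on the work surface. World frame = base frame: x ahead of the robot, y to its left, z up, the work surface at z = 0. Lengths are in m, angles in rad, forces in N, time in s.
With the tool pointing down it reaches from about 0.35 to 0.775 m from the base axis. Payload 7.3 kg.
Tool frame: the origin (TCP) lies between the finger pads, 19 mm behind the fingertips; this is the grasp point; z points along the fingers, y is the line along which they close (so a half turn about z gives the same grasp; the last joint's range is limited). The gripper opens to 92 mm and grips with 3 to 60 N. Pads are 19 mm wide; open, the fingers measure 130 mm over their backs; the gripper's body (75 mm by 190 mm) begins 47 mm behind the grasp point.
Start: joints at [-1.25, 0.342, 1.524, -0, 1.275, -0.146], TCP at [0.236, -0.469, 0.246] pointing down, gripper open.
Joint ranges: [-2.53, 2.53], [-0.77, 2.02], [0.04, 2.7], [-1, 4.14], [0.28, 2.66], [-3.11, 3.11]. Speed limits (rad/s): [2.57, 2.57, 3.14, 3.14, 3.14, 3.14].

### API

Orientations are given as a rotation vector (axis times angle).
In Python, from station import env, read_camera, camera_info gives the robot as it stands (env), with the cameras as plain functions.
- The arm moves only by the tool advance, called by a JSON object that holds its "api" and its "payload". Schema: {"type":"object","properties":{"offsets":{"type":"array","items":{"type":"object","properties":{"d":{"type":"array","items":{"type":"number"},"minItems":3,"maxItems":3},"r":{"type":"array","items":{"type":"number"},"minItems":3,"maxItems":3}},"additionalProperties":false},"minItems":1,"maxItems":12},"jaw":{"type":"number"},"force":{"type":"number"},"only":{"type":"string"},"quiet":{"type":"boolean"},"lines":{"type":"string"}},"required":["offsets"],"additionalProperties":false}. offsets is a list of rows, 1 to 12 of them, each an object with the fields d (a list: dx, dy, dz in a scale on which 1.0 is 0.5 m), r (a list: a rotation vector rx, ry, rz in a scale on which 1.0 is 2 rad); a field left out counts as zero; each row is the pose to reach, as a shift and turn from the pose commanded when the call began, along the tool's axes at that moment; what a row does not reach only later rows make up. A row lasts 1/12 s, in which the tool goes at most 0.0417 m and 0.125 rad, less where a joint would pass 70% of its speed; a pose out of reach is approached as far as the arm can. jaw is the opening from 0.0 (shut) to 1.0 (fully open), set as the call begins (left out keeps the last). The fingers move at their own pace and stop on an object; force is the grip in N (left out, the last holds). Time passes only in rows, so rows that do not move let the fingers close. The tool returns the time, the measured TCP pose, the force, the opening and the grip force at its end. only (a regular expression) keeps the lines of the reply that match it, lines (a string "A,B") keeps lines A to B, and quiet returns only ok. Input that does not fit is refused with a message, and nothing moves.
- env.get_obs(): the state, without advancing time (a new reading comes with each control period).
- read_camera(name): name is "side" or "top" or "wrist"; returns the picture (400x640x3 uint8, blue, green, red); there is no depth.
- camera_info(name): a dict with "fx", "fy", "cx", "cy" (pixels), "dist_coeffs" ([k1, k2, p1, p2, k3] as OpenCV has them; the pictures are not rectified), "eye" and "orientation" of the camera in the world; the wrist camera has in their place "hand_eye" (4x4, takes a point from camera to tool coordinates, whose origin is the TCP and whose axes are the flange's). Camera axes: x right, y down, z forward; pixel columns grow to the right and rows downward; lengths in m; the calibration is good to about 2 mm. A picture is of the moment at which its call begins: read the wrist's pose just before it. camera_info takes no time and is no camera call.
- env.job_done(): hands the job in; it is judged then, once.
The state is a dict: "t": time; "joint_positions": joint angles; "dq": joint speeds; "effort": joint torques, N m; "ee_pos": TCP position; "eef_rot": TCP orientation; "ft_force": force on the tool from outside, world axes, zero at the start; "moment": the same for the moment, N m; "opening": opening from 0.0 (shut) to 1.0 (fully open); "finger_force": force on a finger pad.
Only numpy, scipy, OpenCV 4.12 (cv2) and the standard library are available. Lean on these libraries where they do the work, as an engineer would, in place of code of your own. Each camera call takes 0.05 s, during which the arm holds its last target. There are 200 camera calls.

### The job

Two corked incense vials stand on round display plinths, and one of them stands well off the middle. With light taps of the fingertips, push that vial gently across its plinth until it stands upright in the middle. Do not close the fingers around it, lift it, topple it or shove its plinth, and leave the other vial, its plinth and everything else on the table as they are.

Things in the scene. Friction and masses are not known exactly. Their poses are not given: they have to be found in the camera images.
- vial: the off-centre vial: clear glass, dark incense sticks inside, cork; 68 mm tall, about 0.06 kg, wobbly. Foot 22 mm across, 5 mm high; round body 28 mm across from 8 to 44 mm up; cork 22 mm across, 56 to 68 mm. Loose on its plinth, 18 to 24 mm off the middle. Origin: centre of the foot's underside, z up. Slides if pushed slowly and low, tips if pushed high or struck; over 6 N is too rough
- plinth: round plinth under the off-centre vial: white marble with a brown wooden top, 80 mm across, 40 mm high, 0.7 kg, loose on the table. Origin: centre of its underside; z up, its yaw means nothing
- plinth_top (a point): middle of that plinth's flat top, 40 mm above the table: where the vial's foot must be centred
- other_vial: same corked vial, 68 mm tall, origin at the centre of its foot; it already stands centred on the other plinth; leave alone
- other_plinth: the other plinth, of the same look and size (80 mm across, 40 mm high); its vial is already centred; leave alone
- spare_vial0: same corked vial, 68 mm tall, origin at the centre of its foot; stands on the table beyond the plinths; leave alone
- spare_vial1: same corked vial, 68 mm tall, origin at the centre of its foot; stands on the table beyond the plinths; leave alone
- spare_vial2: same corked vial, 68 mm tall, origin at the centre of its foot; stands on the table beyond the plinths; leave alone
- white_tin: round tin with white lid, 50 mm across, 22 mm high, on the table between the plinths, origin at the centre of its underside; leave alone
- cork_tin: round aluminium tin with cork top, 50 mm across, 22 mm high, on the table nearer the robot, origin at the centre of its underside; leave alone

How it is judged:
By the outcome, as a careful person would: the job done as asked, in the order asked, and still so for the second after the job is handed in, with the robot touching nothing.
It also fails if it takes over 40 s, if anything falls off the work surface, if the arm or the gripper's body presses on something with over 40 N, if the wrist force passes 120 N, or if a joint passes its speed limit or range.

## Working session

There is one attempt and no reset: what is moved stays moved. The work goes in short steps, Python scripts to look and compute and a tool call to move; the robot and the scene stay as the last step left them, time stands still between calls to the robot, and variables do not carry over. Pictures are saved under pics/ and viewed, at most 10 in all, crops included, and the job is handed in when it is done.

```bash
ls; mkdir -p pics
```

Run:
```python
from station import env, read_camera, camera_info
import cv2
for n in ("side","top"):
    cv2.imwrite(f"pics/{n}0.png",read_camera(n)); i=camera_info(n); print(n,i)
print(camera_info("wrist"))
o=env.get_obs(); print(o)
```

```text
pics
station.py
side {'fx': 400.6571410679929, 'fy': 400.6571410679929, 'cx': 322.641528794566, 'cy': 200.36353688213026, 'dist_coeffs': array([0.01256536, 0.        , 0.        , 0.        , 0.        ]), 'eye': array([0.54442469, 0.51885536, 0.52013707]), 'orientation': array([-0.01929189,  2.83345627, -1.29735878])}
top {'fx': 378.61301741276935, 'fy': 378.61301741276935, 'cx': 323.17757590588894, 'cy': 201.1460494567326, 'dist_coeffs': array([-0.00827669,  0.        ,  0.        ,  0.        ,  0.        ]), 'eye': array([0.43354226, 0.00759551, 0.80080142]), 'orientation': array([-2.12769671,  2.12872887, -0.18513522])}
{'fx': 332.31848333768875, 'fy': 332.31848333768875, 'cx': 318.41366312104543, 'cy': 196.42357911752296, 'dist_coeffs': array([-0.0305144,  0.       ,  0.       ,  0.       ,  0.       ]), 'hand_eye': array([[ 6.57361169e-04, -9.60305988e-01, -2.78947984e-01,
         7.55938156e-02],
       [ 9.99999645e-01,  4.84325769e-04,  6.89232439e-04,
        -1.45064226e-04],
       [-5.26772341e-04, -2.78948338e-01,  9.60305965e-01,
        -1.39485057e-01],
       [ 0.00000000e+00,  0.00000000e+00,  0.00000000e+00,
         1.00000000e+00]])}
{'t': 0.1, 'joint_positions': array([-1.25002999e+00,  3.42626820e-01,  1.52490003e+00,  1.37081047e-05,
        1.27536533e+00, -1.45984761e-01]), 'dq': array([-0.00043861, -0.00171223, -0.00481247,  0.00060683,  0.00123583,
       -0.00178096]), 'effort': array([ 1.37298455e-03, -4.32004988e+01, -2.44695514e+01,  7.18829851e-02,
        5.26929356e-02, -3.18034904e-05]), 'ee_pos': array([ 0.2361726 , -0.46852309,  0.24493553]), 'eef_rot': array([-3.05516902e+00, -7.26228002e-01,  1.57581099e-04]), 'ft_force': array([ 1.04592114, -0.48784365,  0.52398294]), 'moment': array([ 0.01749935, -0.01461901,  0.0491449 ]), 'finger_force': 0.0, 'opening': 1.0003819107847036}
```

View pics/top0.png

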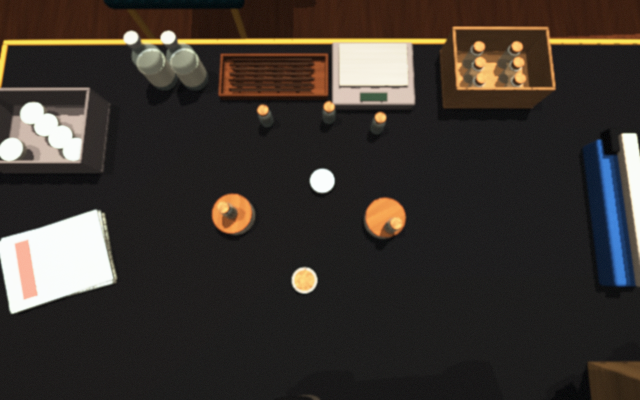

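View pics/side0.png

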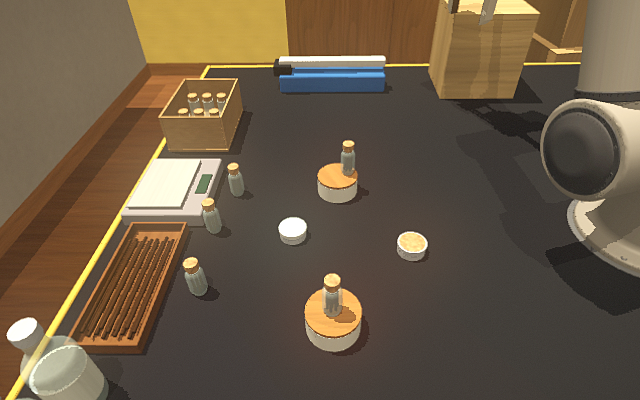

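The top view shows the off-centre vial on the right plinth: wood top at about (385,218), cork at about (396,223). The side view shows the same plinth at (337,178) with the vial's cork at (348,146). The left plinth's vial, in top view at (233,214), is centred.

Create h.py:
```python
from station import env, read_camera, camera_info
import cv2, numpy as np
from scipy.spatial.transform import Rotation as R
from scipy.optimize import least_squares
def cam(n):
    i=camera_info(n); K=np.array([[i['fx'],0,i['cx']],[0,i['fy'],i['cy']],[0,0,1.]])
    if n=='wrist':
        o=env.get_obs(); M=R.from_rotvec(o['eef_rot']).as_matrix(); H=i['hand_eye']
        Rm=M@H[:3,:3]; e=o['ee_pos']+M@H[:3,3]
    else: Rm=R.from_rotvec(i['orientation']).as_matrix(); e=i['eye']
    return K,i['dist_coeffs'],Rm,e
def rays(c,p):
    u=cv2.undistortPoints(np.float64(p).reshape(-1,1,2),c[0],c[1]).reshape(-1,2)
    d=np.c_[u,np.ones(len(u))]@c[2].T
    return d/np.linalg.norm(d,axis=1)[:,None]
def onplane(c,p,z):
    d=rays(c,p); return c[3]+d*((z-c[3][2])/d[:,2])[:,None]
def proj(c,X):
    rv=cv2.Rodrigues(c[2].T)[0]; return cv2.projectPoints(np.float64(X).reshape(-1,1,3),rv,-c[2].T@c[3],c[0],c[1])[0].reshape(-1,2)
def tri(cs,ps):
    A=np.zeros((3,3));b=np.zeros(3)
    for c,p in zip(cs,ps):
        d=rays(c,[p])[0];P=np.eye(3)-np.outer(d,d);A+=P;b+=P@c[3]
    return np.linalg.solve(A,b)
def circle(q,r=None):
    f=lambda v:np.hypot(q[:,0]-v[0],q[:,1]-v[1])-(r if r else v[2])
    s=least_squares(f,[*q.mean(0),.04][:2 if r else 3],loss='soft_l1',f_scale=.001); return s.x
```

Run:
```python
from h import *
out=[]
for n,(u0,v0,u1,v1) in (("top",(355,188,415,248)),("side",(307,130,367,210))):
    im=cv2.imread(f"pics/{n}0.png")[v0:v1,u0:u1]
    h=cv2.cvtColor(im,cv2.COLOR_BGR2HSV); m=cv2.inRange(h,(5,90,90),(22,255,255))
    c=cam(n); k,_=cv2.findContours(m,cv2.RETR_EXTERNAL,cv2.CHAIN_APPROX_NONE)
    for q in k:
        if len(q)<12: continue
        p=q.reshape(-1,2)+[u0,v0]; X=onplane(c,p,.04); print(n,len(q),p.mean(0),circle(X),p.min(0),p.max(0))
    a=cv2.resize(np.hstack([im,cv2.cvtColor(m,8)]),None,fx=5,fy=5,interpolation=0); out.append(cv2.copyMakeBorder(a,0,400-a.shape[0] if a.shape[0]<400 else 0,0,0,0))
    cv2.imwrite(f"pics/c_{n}.png",a)
    print(n,proj(c,[[.43,-.13,.04]]))
```

```text
top 115 [384.84347826 217.0173913 ] [ 0.53681734 -0.11554199  0.04094351] [365 197] [405 236]
top [[393.74880254 270.25297504]]
side 116 [337.96551724 175.40517241] [ 0.53946843 -0.11234008  0.04048313] [317 162] [357 189]
side 66 [347.98484848 144.33333333] [ 0.51284454 -0.22141584  0.01775453] [342 140] [354 152]
side [[391.16761068 170.16828415]]
```

View pics/c_top.png

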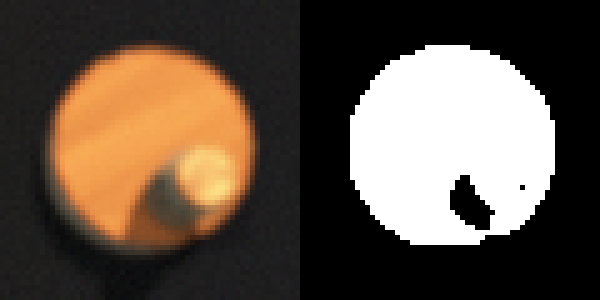

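Run:
```python
from h import *
ct,cs=cam('top'),cam('side')
print('cork centre',tri([ct,cs],[(396.3,223),(348,146)]),'top only @.1',onplane(ct,[(396.3,223)],.104))
print('plinth',tri([ct,cs],[(385.3,217),(337.5,176)]))
o=env.get_obs(); print(R.from_rotvec(o['eef_rot']).as_matrix())
```

```text
cork centre [ 0.51726619 -0.12688771  0.09941028] top only @.1 [[ 0.51632172 -0.12594393  0.104     ]]
plinth [ 0.53703681 -0.11715084  0.0352508 ]
[[ 8.93036801e-01  4.49983460e-01 -3.97287586e-04]
 [ 4.49983590e-01 -8.93035967e-01  1.23737815e-03]
 [ 2.02007596e-04 -1.28379712e-03 -9.99999156e-01]]
```

The crop shows the cork at (396,223), about 24 mm off the wood centre at (385,217), towards the robot and to the right. The heights come out right: cork about 0.10, plinth top about 0.04. The push direction is nearly the tool's current x axis.

Units first: shifts go in shares of 0.5 m and turns go in shares of 2 rad. So 0.355 m / 0.5 = 0.71, -0.178 m / 0.5 = -0.356.

{"api": "advance", "payload": {"offsets": [{"d":[0.06, -0.03, 0]}, {"d":[0.13, -0.064, 0.02]}, {"d":[0.2, -0.1, 0.04]}, {"d":[0.27, -0.134, 0.06]}, {"d":[0.34, -0.17, 0.08]}, {"d":[0.41, -0.204, 0.1]}, {"d":[0.48, -0.24, 0.12]}, {"d":[0.55, -0.274, 0.14]}, {"d":[0.62, -0.31, 0.15]}, {"d":[0.67, -0.336, 0.15]}, {"d":[0.71, -0.356, 0.15]}, {"d":[0.71, -0.356, 0.15]}], "jaw": 0.17}}

```text
t: 1.1
ee_pos: [0.4748, -0.1469, 0.1701]
eef_rot: [-3.054, -0.732, -0.001]
ft_force: [-1.0, 0.3, 0.3]
opening: 0.193
finger_force: 0.0
```

{"api": "advance", "payload": {"offsets": [{}, {}, {}]}}

```text
t: 1.35
ee_pos: [0.4726, -0.151, 0.1704]
eef_rot: [3.057, 0.725, -0.001]
ft_force: [-0.2, -0.6, -1.1]
opening: 0.172
finger_force: 0.0
```

Run:
```python
from h import *
o=env.get_obs(); print(o['ee_pos'],o['eef_rot'],np.abs(o['dq']).max(),o['opening'])
cv2.imwrite('pics/w1.png',read_camera('wrist'))
c=cam('wrist'); print(proj(c,[[.538,-.115,.04],[.517,-.1265,.108]]))
```

```text
[ 0.47259137 -0.15100303  0.17042655] [ 3.05681951e+00  7.24693029e-01 -7.19548049e-04] 0.0065385476995412604 0.17151664062873934
[[314.69096286 101.34130968]
 [315.04868584 142.75606207]]
```

View pics/w1.png

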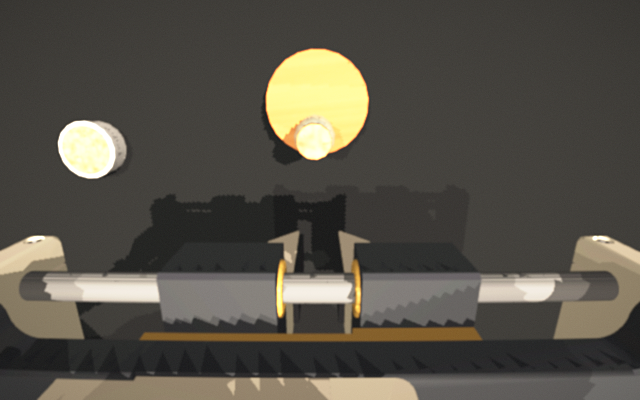

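The wrist view shows the plinth's wood disc centred at about (317,101) and the cork at about (314,142). Both fall within 3 px of where the fixed cameras predicted. The two fingertips, slightly apart, are at about (300,245) and (340,245).

Create meas.py:
```python
from h import *
import sys
def meas(im,c):
    h=cv2.cvtColor(im,cv2.COLOR_BGR2HSV); h[240:]=0; h[:,:200]=0; h[:,440:]=0
    w=cv2.inRange(h,(8,80,90),(32,255,255))
    k=max(cv2.findContours(w,cv2.RETR_EXTERNAL,cv2.CHAIN_APPROX_NONE)[0],key=cv2.contourArea).reshape(-1,2)
    X=onplane(c,k,.04); p=circle(X[:,:2])
    ck=cv2.inRange(h,(8,20,120),(32,165,255)); ck=cv2.morphologyEx(ck,cv2.MORPH_OPEN,np.ones((5,5)))
    L=[q for q in cv2.findContours(ck,cv2.RETR_EXTERNAL,cv2.CHAIN_APPROX_NONE)[0] if 300<cv2.contourArea(q)<3000]
    for q in L:
        Y=onplane(c,q.reshape(-1,2),.108); print('cork',q.mean((0,1)),circle(Y[:,:2]),circle(Y[:,:2],.011))
    print('plinth px',k.min(0),k.max(0),p,circle(X[:,:2],.04)); return ck,w
if __name__=='__main__':
    c=cam('wrist'); im=read_camera('wrist'); a=sys.argv[1]; cv2.imwrite(f'pics/{a}.png',im)
    ck,w=meas(im,c); h=cv2.cvtColor(im,cv2.COLOR_BGR2HSV)
    print(h[142,295:335:4].tolist(),h[80,300:330:10].tolist())
```

```bash
python3 meas.py w2
```

```text
plinth px [265  48] [368 160] [ 0.53710812 -0.11696934  0.04066749] [ 0.53724211 -0.11692007]
[[16, 129, 233], [27, 90, 255], [28, 77, 255], [30, 61, 255], [30, 41, 255], [30, 30, 255], [29, 57, 255], [29, 57, 255], [30, 48, 255], [25, 86, 255]] [[28, 111, 255], [28, 110, 255], [28, 107, 255]]
```

```bash
sed -i 's/(8,20,120),(32,165,255)/(8,20,120),(34,98,255)/; /print(h\[142/d' meas.py; python3 meas.py w3
```

Run:
```python
import cv2,numpy as np
im=cv2.imread('pics/w3.png')[40:175,255:380]; h=cv2.cvtColor(im,cv2.COLOR_BGR2HSV)
m=cv2.inRange(h,(8,20,120),(34,98,255))
cv2.imwrite('pics/w3c.png',cv2.resize(np.hstack([im,cv2.cvtColor(m,8)]),None,fx=3.2,fy=3.2,interpolation=0))
```

```text
cork [314.5        133.62048193] [ 0.51965973 -0.12556968  0.01050661] [ 0.51961562 -0.12557251]
cork [317.25581395  92.16744186] [-57.11258946 -25.54927897  63.01737764] [ 0.54455967 -0.11545459]
plinth px [265  48] [368 160] [ 0.53711612 -0.11697375  0.04068148] [ 0.53726322 -0.11691879]
```

View pics/w3c.png

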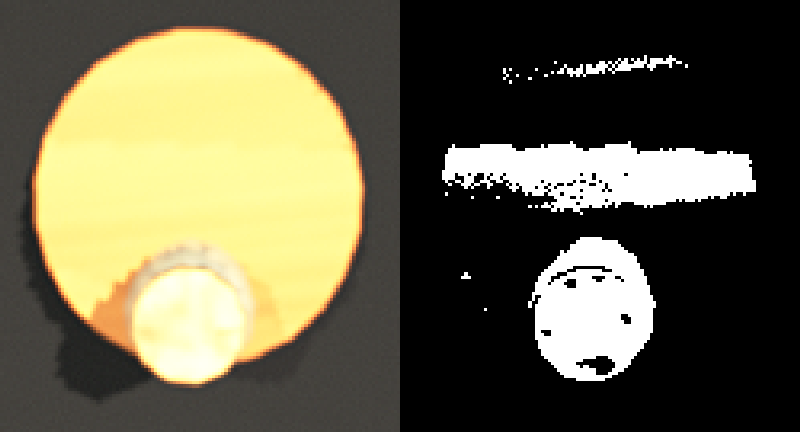

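The crop shows the round cork face centred at crop (191,325), which is image (314.7,141.5), radius about 18.5 px. It overlaps the near rim of the wood disc.

Run:
```python
s=open('meas.py').read()
a=s.index("    ck=cv2.inRange"); b=s.index("    print('plinth")
s=s[:a]+"""    x,y,ww,hh=cv2.boundingRect(k); S=cv2.resize(im[y-5:y+hh+30,x-5:x+ww+5],None,fx=4,fy=4,interpolation=cv2.INTER_CUBIC)
    r=c[0][0,0]*.011/np.linalg.norm(c[3]-[*p[:2],.108])*4
    H=cv2.HoughCircles(cv2.medianBlur(S[:,:,0],7),cv2.HOUGH_GRADIENT,1,20,param1=80,param2=12,minRadius=int(r*.88),maxRadius=int(r*1.15))
    for q in H[0][:3]:
        u=(q[:2]+.5)/4-.5+[x-5,y-5]; Y=onplane(c,[u],.108)[0][:2]; d=circle(X[:,:2],.04)-Y
        o=R.from_rotvec(env.get_obs()['eef_rot']).as_matrix()
        print('cork',u,q[2]/4,r/4,Y,'to go',d,np.hypot(*d),'tool',np.r_[d,0]@o)
"""+s[b:].replace("ck,w=meas(im,c); h=cv2.cvtColor(im,cv2.COLOR_BGR2HSV)","meas(im,c)").replace("return ck,w","return")
open('meas.py','w').write(s)
```

```bash
python3 meas.py w4
```

Run:
```python
from h import *; c=cam('wrist');print(onplane(c,[(314.7,141.5)],.108),env.get_obs()['ee_pos'])
```

```text
cork [313.   141.75] 17.05 18.088454647166376 [ 0.51715985 -0.12507644] to go [0.02011891 0.00813308] 0.021700637909810666 tool [ 2.16292935e-02  1.75822262e-03 -3.04349725e-07]
cork [314. 136.] 20.05 18.088454647166376 [ 0.52051584 -0.12408013] to go [0.01676293 0.00713677] 0.018218922968206593 tool [ 1.81830401e-02  1.14289400e-03 -3.09368233e-07]
cork [292.    82.25] 20.325 18.088454647166376 [ 0.54238325 -0.09898318] to go [-0.00510448 -0.01796017] 0.01867146260969497 tool [-1.26200438e-02  1.37607414e-02  2.53821193e-06]
plinth px [265  48] [368 160] [ 0.53713102 -0.11699991  0.04070465] [ 0.53727876 -0.11694336]
[[ 0.5178223  -0.12579424  0.108     ]] [ 0.47282869 -0.15090951  0.17057248]
```

Both views agree: the vial is at (0.518,-0.126), the plinth top's centre at (0.537,-0.117), and about 21 mm remains along tool +x. I'll descend behind the vial with the tool leaning back 0.2 rad, so that only the low fingertips touch.

Converted, 0.1046 m / 0.5 = 0.2092, 0.1 m / 0.5 = 0.2, 0.2 rad / 2 = 0.1.

{"api": "advance", "payload": {"offsets": [{"d":[0, -0.004, 0.04], "r":[0, 0.05, 0]}, {"d":[0, -0.004, 0.1], "r":[0, 0.1, 0]}, {"d":[0, -0.004, 0.16], "r":[0, 0.1, 0]}, {"d":[0.006, -0.004, 0.2], "r":[0, 0.1, 0]}, {"d":[0.01, -0.004, 0.2092], "r":[0, 0.1, 0]}, {"d":[0.01, -0.004, 0.2092], "r":[0, 0.1, 0]}, {"d":[0.01, -0.004, 0.2092], "r":[0, 0.1, 0]}]}}

```text
t: 2.13
ee_pos: [0.4774, -0.1465, 0.0667]
eef_rot: [-2.998, -0.713, -0.302]
ft_force: [-0.1, 0.4, 0.2]
opening: 0.167
finger_force: 0.0
```

Run:
```python
from h import *
o=env.get_obs(); M=R.from_rotvec(o['eef_rot']).as_matrix(); print(o['ee_pos'],M[:,2])
X=R.from_rotvec([3.0568,.7247,0]).as_matrix()
P=np.array([[.5373,-.1169,.04],[.5178,-.1258,.04]])-o['ee_pos']; print('plinth,vial in level tool axes',P@X)
im=read_camera('wrist'); im2=read_camera('side')[110:230,280:440]
cv2.imwrite('pics/w5.png',np.vstack([im[:,100:540][:,:],cv2.resize(im2,(440,330))])[:600])
```

```text
[ 0.47740248 -0.14650896  0.06666649] [ 0.17830058  0.088823   -0.97995886]
plinth,vial in level tool axes [[ 0.06681518  0.00043014  0.02666556]
 [ 0.04539514 -0.00037111  0.02666582]]
```

```bash
python3 -c "
import cv2;a=cv2.imread('pics/w5.png');print(a.shape)"
```

```text
(600, 440, 3)
```

View pics/w5.png

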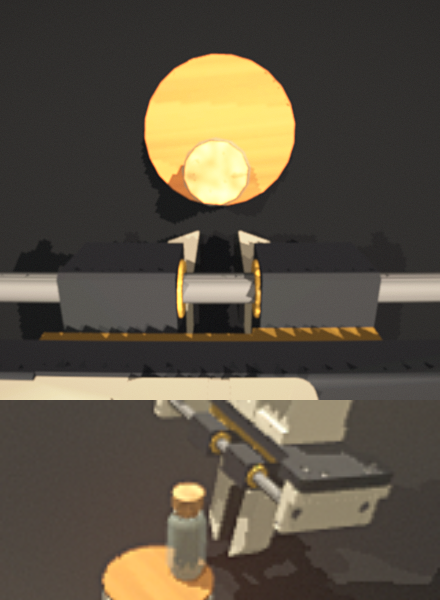

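The composite shows the vial upright, its cork centred on the finger gap (cork x about 216, gap about 219). The side inset shows the tilted fingertips low behind it. Next is a slow approach and a first tap.

Converted, 0.0275 m / 0.5 = 0.055, 0.0186 m / 0.5 = 0.0372.

{"api": "advance", "payload": {"offsets": [{"d":[0.008, 0, 0.0016]}, {"d":[0.016, 0, 0.0032]}, {"d":[0.0236, 0, 0.0048]}, {"d":[0.0294, 0, 0.006]}, {"d":[0.0334, 0, 0.0068]}, {"d":[0.0372, 0, 0.0076]}, {"d":[0.04, 0, 0.0082]}, {"d":[0.043, 0, 0.0088]}, {"d":[0.046, 0, 0.0094]}, {"d":[0.049, 0, 0.01]}, {"d":[0.052, 0, 0.0106]}, {"d":[0.055, 0, 0.0112]}]}}

```text
t: 3.23
ee_pos: [0.5019, -0.1335, 0.0659]
eef_rot: [-2.997, -0.712, -0.301]
ft_force: [0.1, 0.2, -0.6]
opening: 0.173
finger_force: 0.1
```

{"api": "advance", "payload": {"offsets": [{"d":[0.001, 0, 0]}, {"d":[0.001, 0, 0]}]}}

```text
t: 3.4
ee_pos: [0.5024, -0.1332, 0.066]
eef_rot: [-2.997, -0.713, -0.301]
ft_force: [-1.1, -0.9, -0.3]
opening: 0.172
finger_force: 0.1
```

```bash
python3 meas.py w6
```

Run:
```python
from h import *
print(env.get_obs()['ee_pos'])
im=read_camera('wrist');im2=read_camera('side')[110:230,280:440]
cv2.imwrite('pics/w7.png',np.vstack([cv2.resize(im[20:240,210:430],(300,300)),cv2.resize(im2,(300,225))]))
```

```text
cork [319. 234.] 30.925 33.341514845480056 [ 0.5245327  -0.12215447] to go [0.0184601  0.00792435] 0.02008906317394573 tool [0.01965152 0.00123187 0.0039838 ]
cork [319.5  241.25] 38.1 33.341514845480056 [ 0.52241136 -0.12341357] to go [0.02058144 0.00918344] 0.022537329132146247 tool [0.02206349 0.00106224 0.00447272]
cork [313.  231.5] 34.725 33.341514845480056 [ 0.52438512 -0.11998421] to go [0.01860768 0.00575409] 0.01947704326033647 tool [0.01882335 0.00323632 0.00381616]
plinth px [246 107] [396 239] [ 0.54210602 -0.11481956  0.03675647] [ 0.5429928  -0.11423012]
[ 0.5023106  -0.13323163  0.06598609]
```

View pics/w7.png

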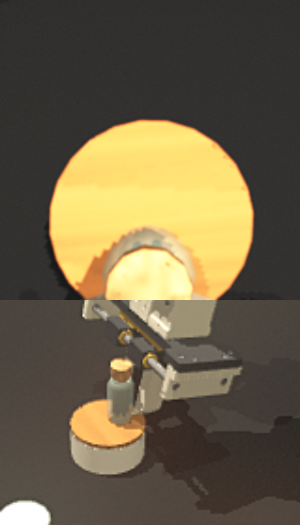

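Contact has been made: the vial stands upright in the finger cradle, and the cork measures (0.5245,-0.1222), as predicted. That leaves about 13.8 mm. The plinth fit was clipped by my row limit, so I'm fixing that. Continuing with 10 mm.

```bash
sed -i 's/h\[240:\]=0/h[225:]=0/; s/X=onplane(c,k,.04)/k=k[k[:,1]<222]; X=onplane(c,k,.04)/; s/y+hh+30/310/' meas.py
python3 meas.py w8
```

```text
cork [318.75 233.75] 30.875 33.34354948179404 [ 0.52447823 -0.12213814] to go [0.01381022 0.00581889] 0.014986049774653105 tool [0.01465335 0.00101739 0.00297086]
cork [319.5 241. ] 38.1 33.34354948179404 [ 0.522394   -0.12347166] to go [0.01589445 0.00715241] 0.017429584506425237 tool [0.01706563 0.00076429 0.00345986]
cork [315.5 238. ] 36.15 33.34354948179404 [ 0.52270131 -0.12181684] to go [0.01558714 0.00549759] 0.016528234701612073 tool [0.01606687 0.00210386 0.0032576 ]
plinth px [246 107] [396 221] [ 0.54391553 -0.11326042  0.0349461 ] [ 0.53828845 -0.11631925]
```

{"api": "advance", "payload": {"offsets": [{"d":[0.003, 0, 0.0006]}, {"d":[0.006, 0.0004, 0.0012]}, {"d":[0.009, 0.0008, 0.0018]}, {"d":[0.012, 0.0012, 0.0024]}, {"d":[0.015, 0.0016, 0.003]}, {"d":[0.018, 0.002, 0.0036]}, {"d":[0.02, 0.002, 0.004]}, {"d":[0.02, 0.002, 0.004]}, {"d":[0.02, 0.002, 0.004]}]}}

```text
t: 4.35
ee_pos: [0.5119, -0.1295, 0.066]
eef_rot: [-2.997, -0.713, -0.301]
ft_force: [0.8, -0.4, -0.2]
opening: 0.171
finger_force: 0.0
```

```bash
python3 meas.py w9
```

Run:
```python
from h import *
print(env.get_obs()['ee_pos'])
im=read_camera('wrist');im2=read_camera('side')[110:230,280:440]
cv2.imwrite('pics/w10.png',np.vstack([cv2.resize(im[60:320,190:450],(300,300)),cv2.resize(im2,(300,225))]))
```

```text
cork [319. 233.] 30.925 33.332987441295906 [ 0.53435383 -0.11830849] to go [0.00348076 0.00193742] 0.003983627940797964 tool [ 0.00390093 -0.00016346  0.00079078]
cork [319.75 239.5 ] 37.0 33.332987441295906 [ 0.53249827 -0.11952712] to go [0.00533633 0.00315605] 0.006199763675814367 tool [ 0.00606245 -0.00041653  0.00122893]
cork [314.5 230. ] 33.15 33.332987441295906 [ 0.53458282 -0.11650924] to go [0.00325178 0.00013817] 0.0032547160694649997 tool [0.00290683 0.00134018 0.00058943]
plinth px [244 127] [393 221] [ 0.55074533 -0.10880673  0.02860608] [ 0.5378346  -0.11637107]
[ 0.51184508 -0.12953647  0.06601249]
```

View pics/w10.png

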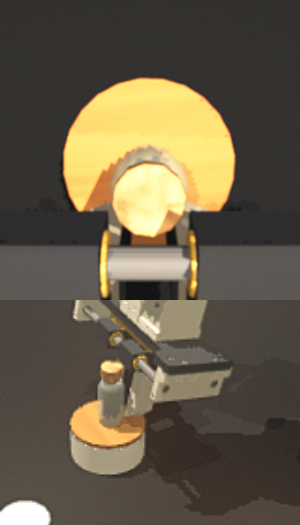

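The cork is at image (319,233), the vial is upright and the fingertips touch it low. About 3.6 mm remains straight ahead. I'll push a last 3 mm, back off, and re-measure.

Converted, -0.038 m / 0.5 = -0.076, -0.03 m / 0.5 = -0.06.

{"api": "advance", "payload": {"offsets": [{"d":[0.002, 0, 0.0004]}, {"d":[0.004, 0, 0.0008]}, {"d":[0.006, 0, 0.0012]}, {"d":[0.006, 0, 0.0012]}, {"d":[0.004, 0, 0.0008]}, {"d":[-0.004, 0, -0.0008]}, {"d":[-0.02, 0, -0.004]}, {"d":[-0.04, 0, -0.008]}, {"d":[-0.06, 0, -0.012]}, {"d":[-0.076, 0, -0.0152]}, {"d":[-0.076, 0, -0.0152]}, {"d":[-0.076, 0, -0.0152]}]}}

```text
t: 5.5
ee_pos: [0.4768, -0.1475, 0.0661]
eef_rot: [-2.998, -0.71, -0.301]
ft_force: [0.6, -0.6, 0.5]
opening: 0.171
finger_force: 0.0
```

```bash
python3 meas.py w11
```

Run:
```python
from h import *
print(env.get_obs()['ee_pos'])
im=read_camera('wrist');cv2.imwrite('pics/w12.png',cv2.resize(im[20:250,200:440],None,fx=2.5,fy=2.5,interpolation=2))
cv2.imwrite('pics/top2.png',read_camera('top'));cv2.imwrite('pics/side2.png',read_camera('side'))
```

```text
cork [317.5  104.25] 31.875 32.70240403969878 [ 0.53682292 -0.11695881] to go [0.00054333 0.00020295] 0.0005799991079608781 tool [5.65066862e-04 6.26863053e-05 1.14755539e-04]
cork [317.75 109.25] 30.95 32.70240403969878 [ 0.53542938 -0.11775002] to go [0.00193688 0.00099416] 0.0021771178900558963 tool [ 2.13351198e-03 -1.83752906e-05  4.33164284e-04]
cork [313.  106.5] 29.625 32.70240403969878 [ 0.53552349 -0.11597673] to go [ 0.00184276 -0.00077913] 0.002000705025705675 tool [0.00127048 0.00152375 0.00025864]
plinth px [242  50] [394 204] [ 0.5373644  -0.11675689  0.04011801] [ 0.53736625 -0.11675586]
[ 0.47723118 -0.14739398  0.06611013]
```

View pics/w12.png

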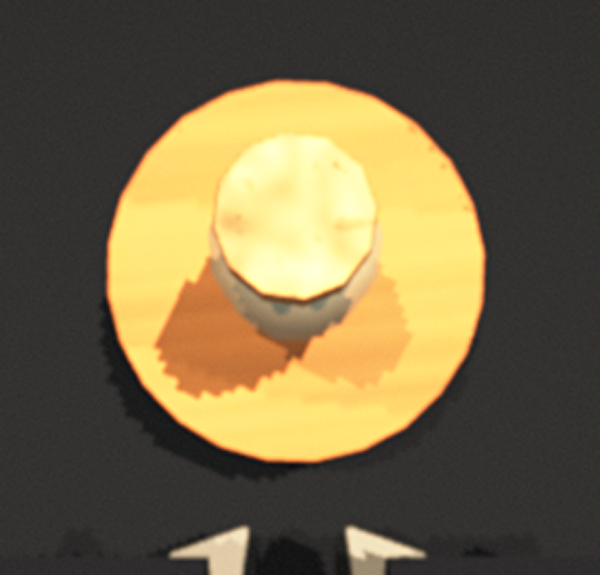

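The vial stands upright near the middle: cork face at image (318,107), disc centre (318,127) lower down. That is 0.6–1.4 mm short of centre, and the plinth has not moved (0.5374,-0.1168). Retreating, then a last check before handing in.

Converted, -0.11 m / 0.5 = -0.22, -0.08 m / 0.5 = -0.16.

{"api": "advance", "payload": {"offsets": [{"d":[0, 0, -0.04]}, {"d":[0, 0, -0.1]}, {"d":[0, 0, -0.16]}, {"d":[0, 0, -0.22]}, {"d":[0, 0, -0.22]}, {"d":[0, 0, -0.22]}]}}

```text
t: 6.2
ee_pos: [0.4585, -0.1572, 0.1752]
eef_rot: [-3.0, -0.714, -0.305]
ft_force: [-0.1, 0.4, -0.3]
opening: 0.173
finger_force: 0.0
```

```bash
python3 meas.py w13
```

Run:
```python
from h import *
a,b=read_camera('top'),read_camera('side'); a0,b0=cv2.imread('pics/top0.png'),cv2.imread('pics/side0.png')
cv2.imwrite('pics/fin.png',np.hstack([cv2.resize(a[170:260,190:430],None,fx=1.6,fy=1.6),cv2.resize(b[130:210,290:390],(380,144*2))[:144*1] if 0 else cv2.resize(b[125:215,290:390],(160,144))]))
c=cam('top'); print('expected cork px top/side',proj(c,[[.5373,-.1168,.108]]),proj(cam('side'),[[.5373,-.1168,.108]]))
```

```text
cork [317.5 105. ] 16.25 16.39417316981556 [ 0.53680241 -0.11732025] to go [0.0005474  0.00047116] 0.0007222489719014644 tool [ 0.00068692 -0.00017422  0.0001394 ]
cork [339. 288.] 15.15 16.39417316981556 [ 0.4347088  -0.18516074] to go [0.10264102 0.06831164] 0.12329500931085405 tool [ 0.11995843 -0.01477837  0.0243564 ]
cork [296.5 288. ] 15.275 16.39417316981556 [ 0.42176618 -0.15943268] to go [0.11558363 0.04258359] 0.12317848152489799 tool [0.11992588 0.01402168 0.02437447]
plinth px [270  71] [365 167] [ 0.53734503 -0.11685727  0.0405101 ] [ 0.53734982 -0.11684909]
expected cork px top/side [[391.37673188 211.46471303]] [[337.73871474 145.16176667]]
```

View pics/fin.png

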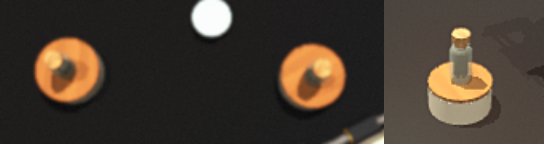

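The final picture shows the pushed vial upright, with its cork at about (322,68) in the crop, which is (391,212) in the top image against an expected (391.4,211.5). It is about 0.7 mm off centre. The other plinth, its vial and the tin look unchanged. Handing in.

```bash
python3 -c "
from station import env, read_camera, camera_info
print(env.job_done())"
```

```text
the job is handed in; nothing more can be done
None
```

The off-centre vial now stands upright about 1 mm from the middle of its plinth (last measurement 0.7 mm). The plinth did not move, the arm is clear, and the job is handed in at about 6 s; no verdict came back.

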